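Open the laser source's key switch and hold it turned

ROBOT

A 7-joint arm with a two-finger parallel gripper is mounted at the origin on a cart in front of the work surface, level with it; the furniture and walls round the work are solid. World frame = base frame: x ahead of the robot, y to its left, z up, the work surface at z = 0. Lengths are in mm, angles in degrees, forces in N, time in s.
With the tool pointing down it reaches from about 425 to 950 mm from the base axis. Payload 16.7 kg.
Tool frame: the origin (TCP) lies midway between the tips of the shut fingers; the grasp point (between the pads) lies 19 mm behind it; z points along the fingers, y is the line along which they close (so a half turn about z gives the same grasp; the last joint's range is limited). The gripper opens to 94 mm and grips with 3 to 60 N. Pads are 16 mm wide; open, the fingers measure 119 mm over their backs; the gripper's body (75 mm by 177 mm) begins 78 mm behind the grasp point.
Start: joints at [66.434, 24.414, 4.234, 92.017, -1.954, 63.644, -3.845], TCP at [174.673, -651.969, 205.467] pointing down, gripper open.
Joint ranges: [-163.25, 163.25], [-28.42, 122.38], [-70.27, 78.77], [12.13, 141.07], [-58.53, 238.53], [9.26, 117.41], [-156.51, 156.51]. Speed limits (degrees/s): [108.29, 108.29, 136.94, 136.94, 172.46, 172.46, 172.46].

INTERFACE

Orientations are given as a 3x3 rotation matrix whose columns are the frame's x, y, z axes.
In Python, from workcell import * gives the robot as it stands.
- The arm moves only by the shell command python3 -m inch 'ROWS' [FORCE]. ROWS is JSON, a list of rows, each an object with "fingers": the closure, from 0 (fully open) to 1 (shut); "slide": the shift along the tool's x, y, z normalised to -1 to 1, where 1 is 0.03 m, a list of three; "dr": the turn, a rotation vector about the tool's x, y, z normalised to -1 to 1, where 1 is 1.5 rad, a list of three. A call has 1 to 5 rows; each row shifts and turns the commanded pose from where the row before left it, along the tool's axes as they then stand; what a row does not reach is not made up. A row lasts 1/12 s, in which the tool goes at most 41.7 mm and 7.16 degrees, less where a joint would pass 70% of its speed; a pose out of reach is approached as far as the arm can. A call with a number of a shift or a turn outside -1 to 1 is refused whole. A call with a gripper value outside its range is refused whole. The fingers move at their own pace and stop on an object; FORCE is the grip in N (left out, the last holds). Time passes only in rows, so rows that do not move let the fingers close. It gives the time, the measured TCP pose, the force, the opening and the grip force at its end, in the units of the state.
- sense(): the state, without advancing time (a new reading comes with each control period).
- get_image(name): name is "side" or "top" or "wrist"; returns (picture, depth): 400x640x3 uint8, blue, green, red; 400x640 float32, mm along the optical axis (not along the pixel's ray), 0 where there is no reading.
- get_calibration(name): a dict with "fx", "fy", "cx", "cy" (pixels), "R" (3x3) and "t" (3): a world point X has camera coordinates R X + t. Camera axes: x right, y down, z forward; pixel columns grow to the right and rows downward; lengths in mm; the calibration is good to about 2 mm. A picture is of the moment at which its call begins: read the wrist's pose just before it. get_calibration takes no time and is no camera call; for the wrist camera it gives the pose at the moment of the call.
- close_job(): hands the job in; it is judged then, once.
The state is a dict: "t": time; "joint_positions": joint angles; "qd": joint speeds; "joint_efforts": joint torques, N m; "tcp_pos": TCP position; "orientation": TCP orientation; "ft_force": force on the tool from outside, world axes, zero at the start; "torque": the same for the moment, N m; "width": finger opening in mm; "grasp_force": force on a finger pad.
Only numpy, scipy, OpenCV 4.12 (cv2) and the standard library are available. Lean on these libraries where they do the work, as an engineer would, in place of code of your own. Each camera call takes 0.05 s, during which the arm holds its last target. There are 200 camera calls.

TASK

With the screwdriver's blade, not with the fingers, lever the hinged dust cover on top of the laser source up and over until it falls back fully open, then lay the screwdriver down flat on the bench. Take the key out of its stand, work it down into the keyhole past the stiff pins until its collar sits on the plate, without forcing it, turn it a quarter turn clockwise (seen from above) against its spring, and finish while gripping the key and holding it turned. Leave the tape measure, vial, battery pack, mug and tape roll where they are.

Things in the scene. Friction and masses are not known exactly. Their poses are not given: they have to be found in the camera images.
- laser_source: fixed grey instrument box, 140x130x60 mm; four round ports on its front face, which looks along its -x. Origin on the bench under the keyhole; the box reaches from 65 mm in front of the origin (72 mm with the ports) to 75 mm behind it and 65 mm to either side. Position and yaw vary
- cover (a joint): opening angle of the dust cover, a grey shell 66 mm long, 60 mm wide, 4 mm plate with 9 mm skirts, over the keyhole, hinged along its far (+x) edge: 0 = shut, level; 2.3 = stop, leaning far back. A light loose hinge (cover 80 g): let go, it falls shut from below about 1.4 rad and falls back to the stop from beyond about 1.75 rad
- cover_lip (a point): middle of the cover's front edge, on its plate's underside, 64 mm from the hinge line; moves with the cover. Shut: 72 mm over the bench, 12 mm above the box's flat top, 24 mm in front of the keyhole. Here the front skirt has an open notch 36 mm wide, so that a blade can enter level along the box's +x; the space behind is empty for 55 mm
- cover_hinge (a point): middle of the cover's hinge line, on the box, 40 mm behind the keyhole (box +x) and 70 mm over the bench; the line runs along the box's y. Axes are the box's axes
- keyhole (a point): centre of the keyway's mouth, level with the box's top, 60 mm over the bench, under the shut cover; axes as the box's. Slot 16 mm along x, 6 mm along y, 2 mm bevel, in a fixed plate 6 mm thick. The key is fully down with its tip 22 mm below the mouth and its collar on the plate; only then can its bit turn. From 11 mm depth four sticky pins squeeze the bit; they yield to a push of about 10 to 15 N
- cylinder (a joint): angle of the sprung lock cylinder below the plate: 0 = in line with the slot, grows clockwise seen from above, stop at 1.75. Its spring (0.015 N m at 0, 0.085 N m at a quarter turn) turns it back when let go. Key and grip together give about 0.2 rad of play. Small twists of a few degrees help the key past the sticky pins
- key: steel key upright in its stand, 60 mm tall, about 50 g. Origin at the tip of its bit, z up. Bit 14 mm (x) by 4.5 mm (y), 14 mm high, rounded tip; shank 5 mm; round collar 20 mm across, 22 to 26 mm above the tip; dark flat bow 30 mm (x) by 9 mm (y), 26 to 60 mm above the tip: grip it across its 9 mm. A half turn about z makes no difference
- key_bow (a point): grip point in the middle of the key's bow, 47 mm above its tip; axes as the key's
- key_stand: fixed black block 52x44x34 mm on a 70x60x5 mm foot, origin under its centre on the bench; the key stands in a slot (17x7.5 mm along its x and y, open upward) with its collar on the block's top. Stands on the left or the right of the laser source, the screwdriver on the other side
- driver: loose orange-handled screwdriver, 156 mm, on the bench, blade pointing away from the robot (roughly +x). Origin mid-length on its underside; x toward the blade. Handle 22x22 mm from x = -78 to -6 mm, axis 11 mm over the underside; round blade 5 mm thick on to x = +71 mm. About 50 g, centre of mass at x = -39 mm
- driver_tip (a point): end of the screwdriver's blade, on its axis, 71 mm ahead of the origin
- driver_grip (a point): good grip point in the handle, on its axis, 35 mm behind the origin
- tape_measure: yellow and black tape measure, 64x73x33 mm, lying on the right of the laser source. A bystander
- sleeve_vial: clear upright vial with a white cap, 31x31x80 mm, on the left of the laser source. A bystander
- battery_pack: black battery pack, 61x115x30 mm, far right. A bystander
- mug: blue mug, 82x107x81 mm, far left. A bystander
- tape_roll: black tape roll lying flat, 67x66x19 mm, right front. A bystander

How it is judged (in metres and radians):
On the way, in this order (a step that is already met when the one before it is completed fails the run):
1. the screwdriver lifts the cover (value of joint cover above 0.25 rad and contact force between driver and laser_source above 0.05 N), for 0.04 s.
2. the cover is open, well past upright (value of joint cover above 1.75 rad), for 0.2 s.
3. the screwdriver lies on the bench, let go (height (world z) of each of driver, driver_tip below 0.03 m and linear speed of driver below 0.03 m/s and contact force between the fingers and driver below 0.1 N), for 0.2 s.
4. the key is fully down in the lock, not yet turned (z of key in the frame of keyhole below -0.0195 m and horizontal distance between key and keyhole below 0.004 m and angle between key's own z axis and vertical below 0.12 rad and value of joint cylinder below 0.5 rad), for 0.1 s.
5. the key and the cylinder are turned a quarter turn (z of key in the frame of keyhole below -0.0195 m and horizontal distance between key and keyhole below 0.004 m and angle between key's own z axis and vertical below 0.12 rad and value of joint cylinder above 1.3 rad), for 0.2 s.
At the end, for the whole second after the job is handed in: Key fully down (tip 19.5 mm or more below the mouth, within 4 mm of centre, 0.12 rad of upright), gripped with over 2 N, cylinder turned over 1.3 rad, cover open past 1.75 rad, screwdriver lying still on the bench (origin and tip under 30 mm), not touched by the fingers (all of step 3 and all of step 5 and value of joint cover above 1.75 rad and contact force between the fingers and key above 2 N); the arm keeps its last pose, push and grip.
It fails at once if the fingers push the cover (contact force between the fingers and laser_source above 1 N and value of joint cover between 0.02 and 1.75 rad).
It fails at once if the key is forced: more than 110 N between key and lock (contact force between key and laser_source above 110 N).
It fails at once if a bystander (tape measure, vial, battery pack, mug or tape roll) is moved more than 30 mm (distance of any of tape_measure, sleeve_vial, battery_pack, mug, tape_roll from where it was at the start of the episode above 0.03 m).
It also fails if it takes over 72 s, if anything falls off the work surface, if the arm or the gripper's body presses on something with over 40 N, if the wrist force passes 120 N, or if a joint passes its speed limit or range.

## Working session

There is one attempt and no reset: what is moved stays moved. The work goes in short steps, Python scripts to look and compute and a shell command to move; the robot and the scene stay as the last step left them, time stands still between calls to the robot, and variables do not carry over. Pictures are saved under pics/ and viewed, at most 10 in all, crops included, and the job is handed in when it is done.

```bash
ls; mkdir -p pics; python3 - <<'E'
from workcell import *
import cv2,numpy as np
for n in ("top","side"):
    im,d=get_image(n); cv2.imwrite(f"pics/{n}0.png",im); np.savez(f"{n}0.npz",im=im,d=d)
    c=get_calibration(n); print(n,{k:np.round(v,3).tolist() for k,v in c.items()})
    np.save
s=sense(); print(s)
E
```

```text
pics
top {'fx': 368.612, 'fy': 368.612, 'cx': 317.37, 'cy': 190.605, 'R': [[0.123, -0.992, -0.0], [-0.949, -0.118, -0.293], [0.291, 0.036, -0.956]], 't': [-62.667, 583.455, 1090.102]}
side {'fx': 401.226, 'fy': 401.226, 'cx': 314.024, 'cy': 203.14, 'R': [[-0.645, -0.764, -0.021], [-0.44, 0.394, -0.807], [0.625, -0.511, -0.59]], 't': [372.225, 315.707, 812.9]}
{'t': 0.1, 'joint_positions': array([66.43487963, 24.44633586,  4.23018397, 92.04909591, -1.95448581,
       63.64652597, -3.84352447]), 'qd': array([ 0.04063029, -0.05070821,  0.10036903, -0.09469362, -0.06681578,
       -0.02574805, -0.02587652]), 'joint_efforts': array([ 1.03919813e-02, -9.37446856e+01,  3.67791228e+00, -4.55033648e+01,
       -4.84652119e-02,  1.68558274e-02,  1.36666577e-04]), 'tcp_pos': array([ 174.57462852, -651.59465071,  204.83784723]), 'orientation': array([[ 9.65928353e-01,  2.58809338e-01, -3.78375801e-04],
       [ 2.58809606e-01, -9.65927660e-01,  1.15902841e-03],
       [-6.55162755e-05, -1.21746570e-03, -9.99999257e-01]]), 'ft_force': array([0.05311362, 0.34713578, 0.83280154]), 'torque': array([-0.04108889, -0.0243401 ,  0.02557946]), 'grasp_force': 0.0, 'width': 93.8981464122352}
```

View pics/top0.png

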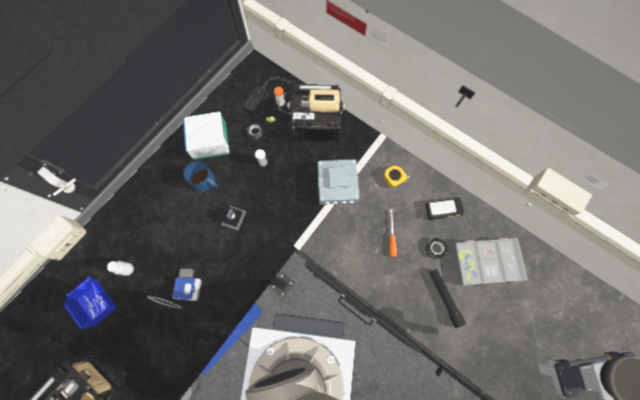

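View pics/side0.png

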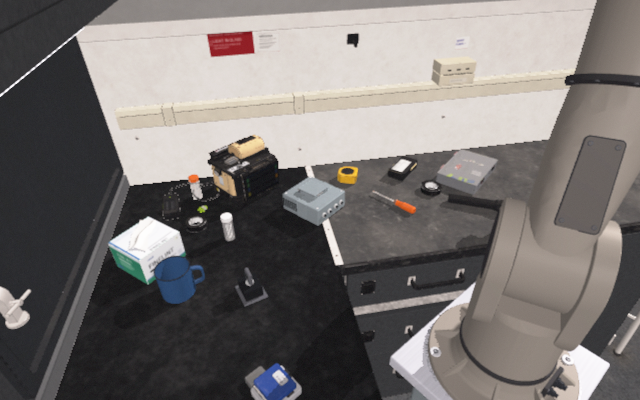

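The top view shows the laser source at (338,182), the driver at (392,232), the key stand at (234,217), the vial at (261,158) and the tape measure at (397,176). The side view agrees. Next I'll get coarse positions from depth and colour.

```bash
cat > h.py <<'E'
from workcell import *
import cv2,numpy as np
def cloud(d,c):
    v,u=np.mgrid[:d.shape[0],:d.shape[1]]
    P=np.stack([(u-c['cx'])/c['fx']*d,(v-c['cy'])/c['fy']*d,d],-1)
    return (P-np.array(c['t']))@np.array(c['R'])   # R^T(P-t)
def ray(px,c,z):
    px=np.atleast_2d(px).astype(float); R=np.array(c['R'])
    D=np.c_[(px[:,0]-c['cx'])/c['fx'],(px[:,1]-c['cy'])/c['fy'],np.ones(len(px))]@R
    o=-R.T@np.array(c['t']); return o+D*((z-o[2])/D[:,2])[:,None]
def rect(xy):
    (c,(w,h),a)=cv2.minAreaRect(np.asarray(xy,np.float32)); return np.round([*c,w,h,a],1)
def blob(m,n=1):
    k,l,s,_=cv2.connectedComponentsWithStats(m.astype(np.uint8))
    i=1+np.argsort(-s[1:,4])[:n]; return [l==j for j in i]
def snap(n,f):
    c=get_calibration(n); im,d=get_image(n); cv2.imwrite(f"pics/{f}.png",im); np.savez(f"{f}.npz",im=im,d=d,**{k:np.array(v) for k,v in c.items()}); return im,d,c
E
python3 - <<'E'
from h import *
for n in ("top","side"):
    z=np.load(n+"0.npz"); im,d=z['im'],z['d']; c=get_calibration(n); P=cloud(d,c); X,Y,Z=P[...,0],P[...,1],P[...,2]
    hsv=cv2.cvtColor(im,cv2.COLOR_BGR2HSV).astype(int)
    o=(hsv[...,0]<14)&(hsv[...,1]>150)&(hsv[...,2]>120)&(d>0)&(Z<45)&(Z>-20)&(X>400)
    for b in blob(o,2): print(n,'orange',b.sum(),P[b].mean(0).round(),rect(P[b][:,:2]))
    b0=(392,232) if n=="top" else (395,202)
    # laser top
    for lo,hi in((52,66),(68,84)):
        m=(Z>lo)&(Z<hi)&(X>500)&(X<900)&(d>0)&(hsv[...,1]<70)&(hsv[...,2]>100)
        for b in blob(m,2): print(n,lo,b.sum(),P[b].mean(0).round(1),rect(P[b][:,:2]))
    # black stand
    u,v=(234,217) if n=="top" else (251,288)
    m=np.zeros(d.shape,bool); m[v-30:v+30,u-30:u+30]=1
    for lo,hi in ((25,40),(42,70)):
        for b in blob(m&(Z>lo)&(Z<hi),1): print(n,'stand',lo,b.sum(),P[b].mean(0).round(1),rect(P[b][:,:2]))
    u,v=(392,215) if n=="top" else (383,195)
    print('bench z',np.median(Z[v-10:v+10,u+12:u+20]))
E
```

```text
top orange 91 [ 449. -251.   19.] [ 450.4 -252.3   61.8   16.9    3.5]
top orange 4 [1.002e+03 2.130e+02 1.000e+00] [1002.7  213.2    2.6   11.9   23.6]
top 52 1196 [636.3 -52.4  60.2] [642.7 -51.7 141.6 129.8   9.7]
top 52 507 [ 684.9 -495.8   59.1] [ 699.5 -470.2  800.6    6.5   60. ]
top 68 614 [ 688.  -490.5   76.2] [ 699.6 -471.   799.1    8.8   60.2]
top 68 366 [646.5 -50.6  76.5] [646.8 -49.9  68.6  62.8   7.6]
top stand 25 170 [481.9 277.7  34.4] [483.7 280.9  46.5  51.7  79.6]
top stand 42 29 [481.8 278.1  57.3] [483.4 280.6   9.3  27.   76.7]
bench z -0.03415087185769196
side orange 142 [ 445. -250.   14.] [ 451.3 -262.4   44.9   72.7   89.5]
side orange 1 [1058.  160.    9.] [1057.9  160.3    0.     0.     0. ]
side 52 919 [623.9 -41.9  58.3] [637.5 -51.1 141.3 133.1   9.7]
side 52 700 [ 706.2 -452.6   58.9] [ 697.1 -467.1  794.3   16.6   59.9]
side 68 1225 [727.1 423.1  80.4] [746.8 419.5 129.  126.7  17. ]
side 68 847 [ 708.3 -449.    76. ] [ 699.7 -462.3  809.4   17.6   59.8]
side stand 25 299 [474.5 283.1  32.5] [480.  280.5  44.2  56.4  77.9]
side stand 42 66 [473.8 283.6  58.3] [478.9 281.    9.4  30.3  77. ]
bench z -1.29716338252424
```

```bash
R='{"fingers":0,"slide":[0.96,-0.8,0],"dr":[0,0,0]}'; 
python3 -m inch '[{"fingers":0,"slide":[0.96,-0.8,0],"dr":[0,0,0]},{"fingers":0,"slide":[0.96,-0.8,0],"dr":[0,0,0]},{"fingers":0,"slide":[0.96,-0.8,0],"dr":[0,0,0]},{"fingers":0,"slide":[0.96,-0.8,0],"dr":[0,0,0]},{"fingers":0,"slide":[0.96,-0.8,0],"dr":[0,0,0]}]'
python3 -m inch '[{"fingers":0,"slide":[0.96,-0.8,0],"dr":[0,0,0]},{"fingers":0,"slide":[0.96,-0.8,0],"dr":[0,0,0]},{"fingers":0,"slide":[0.96,-0.8,0],"dr":[0,0,0]},{"fingers":0,"slide":[0.96,-0.8,0],"dr":[0,0,0]},{"fingers":0,"slide":[0.96,-0.8,0],"dr":[0,0,0]}]'
python3 -m inch '[{"fingers":0,"slide":[0.96,-0.8,0],"dr":[0,0,0.08]},{"fingers":0,"slide":[0.96,-0.8,0],"dr":[0,0,0.05]},{"fingers":0,"slide":[0,0,0],"dr":[0,0,0]},{"fingers":0,"slide":[0,0,0],"dr":[0,0,0]}]'
python3 - <<'E'
from h import *
im,d,c=snap("wrist","w1"); print(c); print(sense()['tcp_pos'],sense()['orientation'])
E
```

```text
t: 0.52
tcp_pos: [283.3, -497.1, 205.2]
orientation: [[0.966, 0.259, -0.0], [0.259, -0.966, 0.0], [-0.0, -0.0, -1.0]]
ft_force: [0.1, -0.3, -0.3]
width: 94.2
grasp_force: 0.0
t: 0.93
tcp_pos: [391.3, -343.9, 205.4]
orientation: [[0.966, 0.259, -0.0], [0.259, -0.966, 0.0], [-0.0, -0.0, -1.0]]
ft_force: [0.0, -0.0, -0.3]
width: 93.9
grasp_force: 0.0
t: 1.27
tcp_pos: [436.2, -288.2, 205.3]
orientation: [[0.997, 0.083, -0.0], [0.083, -0.997, 0.0], [-0.0, -0.0, -1.0]]
ft_force: [0.1, 0.1, -0.5]
width: 93.9
grasp_force: 0.0
{'fx': 285.1718463323559, 'fy': 285.1718463323559, 'cx': 322.7923694791446, 'cy': 203.1155134065227, 'R': array([[ 8.33205546e-02, -9.96522420e-01,  8.66615999e-04],
       [-9.66729307e-01, -8.06183944e-02,  2.42765569e-01],
       [-2.41851467e-01, -2.10651449e-02, -9.70084598e-01]]), 't': array([-324.91500298,  373.87280997,  488.70306682])}
[ 435.18417396 -289.59609517  205.26804268] [[ 9.96726942e-01  8.08403817e-02 -4.85045612e-04]
 [ 8.08404723e-02 -9.96727038e-01  1.70278469e-04]
 [-4.69692700e-04 -2.08932455e-04 -9.99999868e-01]]
```

View pics/w1.png

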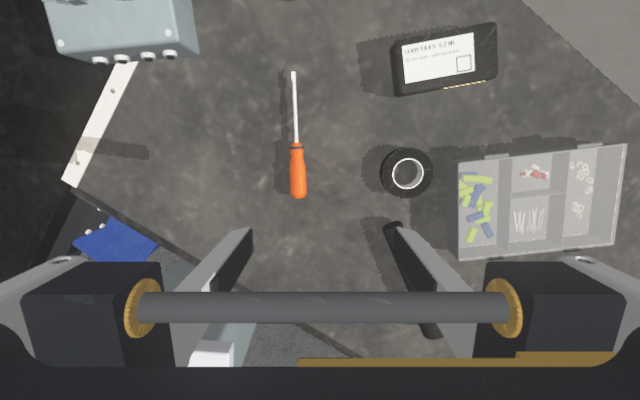

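The wrist view shows the driver's blade tip at about (293,72) and its handle from (297,143) to (299,198). The box front is at upper left. Now the driver's pose.

```bash
python3 - <<'E'
from h import *
z=np.load("w1.npz"); im=z['im']; c=z
hsv=cv2.cvtColor(im,cv2.COLOR_BGR2HSV).astype(int)
o=(hsv[...,0]<14)&(hsv[...,1]>150)&(hsv[...,2]>120)
o=blob(o)[0]; v,u=np.nonzero(o); print(u.min(),u.max(),v.min(),v.max())
P=ray(np.c_[u,v],c,17); print(rect(P[:,:2]))
v0=o.copy(); mid=[u[v==k].mean() for k in (150,185)]
print(ray([[mid[0],150],[mid[1],185]],c,17))
b=(hsv[...,1]<40)&(hsv[...,2]>150); b[:, :280]=0; b[:,310:]=0; b[:60]=0; b[140:]=0
b=blob(b)[0]; v,u=np.nonzero(b); print(u.min(),u.max(),v.min(),v.max())
Q=ray(np.c_[u,v],c,12); print(rect(Q[:,:2]));print(Q[v<v.min()+3].mean(0),Q[v>v.max()-3].mean(0))
E
```

```text
289 306 149 197
[ 451.7 -254.9   62.5   20.8    6.9]
[[ 481.5374877  -251.41511586   17.        ]
 [ 436.77150378 -255.66191551   17.        ]]
291 298 71 139
[ 534.7 -246.4   80.     5.8    6.3]
[ 573.31274606 -242.0912145    12.        ] [ 496.21350659 -250.38939091   12.        ]
```

```bash
python3 -m inch '[{"fingers":0,"slide":[0.53,-0.55,0.5],"dr":[0,0,-0.02]},{"fingers":0,"slide":[0.53,-0.55,0.5],"dr":[0,0,0]},{"fingers":0,"slide":[0,0,1],"dr":[0,0,0]},{"fingers":0,"slide":[0,0,1],"dr":[0,0,0]},{"fingers":0.3,"slide":[0,0,1],"dr":[0,0,0]}]'
python3 -m inch '[{"fingers":0.4,"slide":[0,0,1],"dr":[0,0,0]},{"fingers":0.4,"slide":[0,0,0.9],"dr":[0,0,0]},{"fingers":0.4,"slide":[0,0,0.4],"dr":[0,0,0]},{"fingers":0.4,"slide":[0,0,0],"dr":[0,0,0]},{"fingers":0.4,"slide":[0,0,0],"dr":[0,0,0]}]'
```

```text
t: 1.73
tcp_pos: [463.0, -255.3, 84.4]
orientation: [[0.994, 0.108, 0.0], [0.108, -0.994, -0.001], [0.0, 0.001, -1.0]]
ft_force: [0.8, -1.1, -0.1]
width: 90.3
grasp_force: 0.0
t: 2.15
tcp_pos: [463.4, -254.8, 16.8]
orientation: [[0.994, 0.108, -0.001], [0.108, -0.994, 0.0], [-0.001, -0.0, -1.0]]
ft_force: [-0.2, -0.2, 0.5]
width: 58.2
grasp_force: 0.0
```

```bash
python3 -m inch '[{"fingers":0.4,"slide":[0,0,0.43],"dr":[0,0,0]},{"fingers":1,"slide":[0,0,0],"dr":[0,0,0]},{"fingers":1,"slide":[0,0,0],"dr":[0,0,0]},{"fingers":1,"slide":[0,0,0],"dr":[0,0,0]},{"fingers":1,"slide":[0,0,0],"dr":[0,0,0]}]' 50
python3 -m inch '[{"fingers":1,"slide":[0,0,0],"dr":[0,0,0]},{"fingers":1,"slide":[0,0,0],"dr":[0,0,0]},{"fingers":1,"slide":[0,0,-0.5],"dr":[0,0,0]},{"fingers":1,"slide":[0,0,-1],"dr":[0,0,0]},{"fingers":1,"slide":[0,0,-1],"dr":[0,0,0]}]' 50
python3 -m inch '[{"fingers":1,"slide":[0,0,-1],"dr":[0,0,0]},{"fingers":1,"slide":[0,0,-1],"dr":[0,0,0]},{"fingers":1,"slide":[0,0,0],"dr":[0,0,0]},{"fingers":1,"slide":[0,0,0],"dr":[0,0,0]}]' 50
python3 - <<'E'
from h import *
snap("wrist","w2"); snap("side","s2")
z=np.load("w2.npz"); im=z['im']
b=im[60:300,180:460]; s=np.load("s2.npz")['im'][130:260,260:460]
cv2.imwrite("pics/c2.png",np.vstack([cv2.resize(im,(640,400)),cv2.resize(s,(308,200)) if 0 else cv2.copyMakeBorder(cv2.resize(s,(308,200)),0,0,0,332,0)]))
E
```

```text
t: 2.57
tcp_pos: [464.3, -254.4, 4.8]
orientation: [[0.994, 0.108, 0.001], [0.108, -0.994, -0.001], [0.001, 0.001, -1.0]]
ft_force: [-0.1, -0.2, 0.0]
width: 33.0
grasp_force: 0.0
t: 2.98
tcp_pos: [462.9, -253.6, 78.9]
orientation: [[0.994, 0.109, -0.002], [0.109, -0.994, 0.001], [-0.002, -0.001, -1.0]]
ft_force: [0.4, -0.7, 0.1]
width: 21.6
grasp_force: 50.0
t: 3.32
tcp_pos: [464.5, -254.6, 140.2]
orientation: [[0.994, 0.108, 0.003], [0.108, -0.994, -0.001], [0.003, 0.002, -1.0]]
ft_force: [-0.4, 0.6, -0.9]
width: 21.7
grasp_force: 50.0
```

View pics/c2.png

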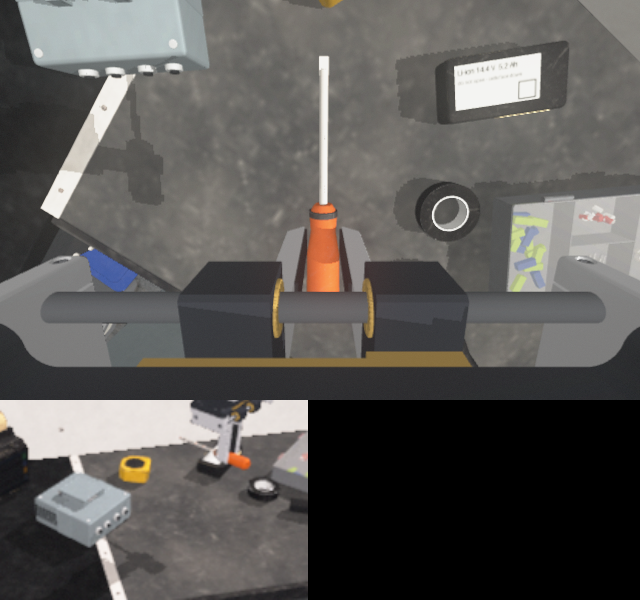

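The driver is held straight, with its blade tip at (323,57) in the wrist view. I'll move to a standoff in front of the box and measure there.

```bash
python3 -m inch '[{"fingers":1,"slide":[0,-0.95,0],"dr":[0,0,0]},{"fingers":1,"slide":[0,-0.95,0],"dr":[0,0,0]},{"fingers":1,"slide":[0,-0.95,0],"dr":[0,0,0]},{"fingers":1,"slide":[0,-0.95,0],"dr":[0,0,0]},{"fingers":1,"slide":[0,-0.95,0],"dr":[0,0,0]}]' 50
python3 -m inch '[{"fingers":1,"slide":[0,-0.9,0],"dr":[0,0,-0.04]},{"fingers":1,"slide":[0,0,0],"dr":[0,0,0]},{"fingers":1,"slide":[0,0,0],"dr":[0,0,0]},{"fingers":1,"slide":[0,0,0],"dr":[0,0,0]}]' 50
python3 - <<'E'
from h import *
s=sense(); im,d,c=snap("wrist","w3"); s2=s['tcp_pos']; print(s2,s['orientation'][:,0])
P=cloud(d,c); X,Y,Z=P[...,0],P[...,1],P[...,2]
hsv=cv2.cvtColor(im,cv2.COLOR_BGR2HSV).astype(int)
m=(np.abs(Z-60)<4)&(X>480)&(hsv[...,1]<90); b=blob(m)[0]; print('top',b.sum(),np.median(Z[b]),rect(P[b][:,:2]))
m=(np.abs(Z-76)<4)&(X>580)&(hsv[...,1]<90); b2=blob(m)[0]; print('cover',b2.sum(),np.median(Z[b2]),rect(P[b2][:,:2]))
# ray-based with plane
for mm,zz in((b,60),(b2,76)):
    v,u=np.nonzero(mm); print(zz,v.min(),u.min(),u.max(),rect(ray(np.c_[u,v],c,zz)[:,:2]))
# blade
mb=(Z>s2[2]-5)&(Z<s2[2]+25)&(d>0); mb[:, :280]=0; mb[:,360:]=0; mb[215:]=0
for k in blob(mb,1):
    v,u=np.nonzero(k); print('blade',u.min(),u.max(),v.min(),v.max())
    R=s['orientation']
    for lo in (v.min(),v.min()+20,v.min()+60,v.max()-5):
        q=k.copy(); q[:lo]=0;q[lo+4:]=0; print(((P[q]-s2)@R).mean(0).round(1))
E
```

```text
t: 3.83
tcp_pos: [447.1, -111.0, 137.2]
orientation: [[0.994, 0.108, -0.002], [0.108, -0.994, 0.001], [-0.002, -0.001, -1.0]]
ft_force: [0.5, 0.2, -1.2]
width: 21.6
grasp_force: 50.0
t: 4.17
tcp_pos: [444.9, -86.0, 137.8]
orientation: [[0.986, 0.167, -0.001], [0.167, -0.986, 0.0], [-0.001, -0.0, -1.0]]
ft_force: [0.7, -0.7, -0.9]
width: 21.6
grasp_force: 50.0
[444.9237399  -86.03716682 137.79098084] [ 0.98593308  0.16713462 -0.00140765]
top 9180 59.036833160551694 [593.6 -60.7  42.5 129.2   9.7]Traceback (most recent call last):
  File "<stdin>", line 6, in <module>
IndexError: list index out of range
```

View pics/w3.png

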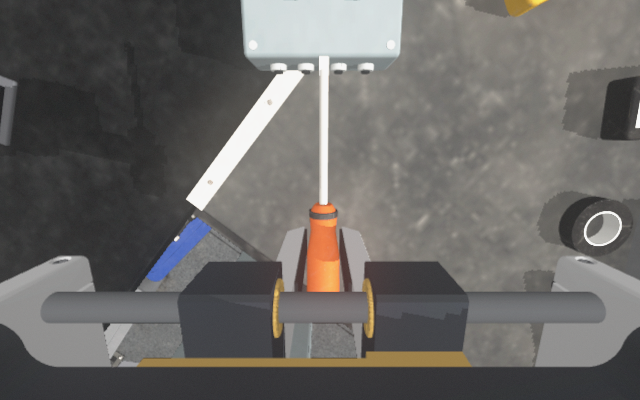

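The wrist view shows the box front face at rows 55–70 and columns 245–400, with the blade tip at (323,57). The cover is out of view. The box pose agrees with the earlier one: yaw 9.7°, origin about (637,-53). Next is the blade offset in the tool frame.

```bash
python3 - <<'E'
from h import *
z=np.load("w3.npz"); im,d=z['im'],z['d']; P=cloud(d,z); s=sense(); R=s['orientation']; T=s['tcp_pos']
L=(P-T)@R
for v in (58,62,80,120,160,195):
    print(v,L[v,321:326].mean(0).round(1))
# by ray: blade top plane at given z
for v,u in ((57,323.5),(195,323.5)): print([((ray([[u,v]],z,T[2]+h)-T)@R).round(1) for h in (5,10)])
b=(np.abs(P[...,2]-60)<4)&(P[...,0]>480); 
v,u=np.nonzero(blob(b)[0]); print(rect(ray(np.c_[u,v],z,60)[:,:2]))
E
```

```text
58 [109.9   0.8  -6.2]
62 [107.9   0.8  -6.2]
80 [98.4  0.8 -7.8]
120 [77.   0.9 -7.8]
160 [54.3  0.9 -8.9]
195 [32.9  1.  -7.7]
[array([[110.7,   1.1,  -5.1]]), array([[109.5,   1.1, -10.1]])]
[array([[32.4,  1.3, -5. ]]), array([[ 33.5,   1.3, -10. ]])]
[592.7 -60.9  41.6 127.4   9.7]
```

```bash
python3 -m inch '[{"fingers":1,"slide":[0,0,0.9],"dr":[0,0,0]},{"fingers":1,"slide":[0,0,0.9],"dr":[0,0,0]},{"fingers":1,"slide":[0,0,0.74],"dr":[0,0,0]},{"fingers":1,"slide":[0,0,0],"dr":[0,0,0]},{"fingers":1,"slide":[0,0,0],"dr":[0,0,0]}]' 60
python3 -m inch '[{"fingers":1,"slide":[0.6,0,0],"dr":[0,0,0]},{"fingers":1,"slide":[0.6,0,0],"dr":[0,0,0]},{"fingers":1,"slide":[0.3,0,0],"dr":[0,0,0]},{"fingers":1,"slide":[0,0,0],"dr":[0,0,0]}]' 60
python3 - <<'E'
from h import *
snap("side","s4"); im=np.load("s4.npz")['im'][130:280,240:440]; cv2.imwrite("pics/s4c.png",cv2.resize(im,(800,600),interpolation=cv2.INTER_CUBIC))
E
```

```text
t: 4.63
tcp_pos: [444.6, -86.2, 61.7]
orientation: [[0.986, 0.166, -0.003], [0.166, -0.986, 0.001], [-0.003, -0.001, -1.0]]
ft_force: [0.0, 0.5, 0.3]
width: 21.2
grasp_force: 60.0
t: 4.97
tcp_pos: [492.1, -78.0, 63.7]
orientation: [[0.986, 0.168, 0.003], [0.168, -0.986, 0.0], [0.003, 0.0, -1.0]]
ft_force: [-0.3, 0.3, -1.0]
width: 21.2
grasp_force: 60.0
```

View pics/s4c.png

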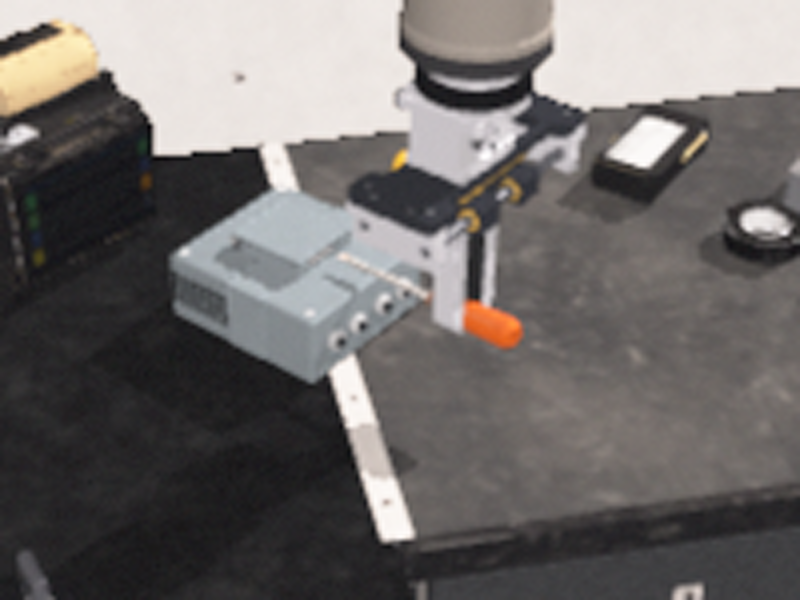

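The blade is in line with the cover's front, with its tip at about crop (345,258) just before the lip. I'll insert it and lift.

```bash
python3 -m inch '[{"fingers":1,"slide":[0.3,0,0.05],"dr":[0,0,0]},{"fingers":1,"slide":[0.4,0,0],"dr":[0,0,0]},{"fingers":1,"slide":[0.4,0,0],"dr":[0,0,0]},{"fingers":1,"slide":[0,0,0],"dr":[0,0,0]}]' 60
python3 -m inch '[{"fingers":1,"slide":[0,0,-0.25],"dr":[0,0,0]},{"fingers":1,"slide":[0,0,-0.3],"dr":[0,0,0]},{"fingers":1,"slide":[0,0,-0.3],"dr":[0,0,0]},{"fingers":1,"slide":[0,0,-0.3],"dr":[0,0,0]},{"fingers":1,"slide":[0,0,0],"dr":[0,0,0]}]' 60
python3 - <<'E'
from h import *
snap("side","s5"); im=np.load("s5.npz")['im'][150:240,260:380]; cv2.imwrite("pics/s5c.png",cv2.resize(im,(800,600),interpolation=cv2.INTER_CUBIC))
E
```

```text
t: 5.35
tcp_pos: [525.0, -71.9, 61.2]
orientation: [[0.986, 0.168, 0.002], [0.168, -0.986, 0.001], [0.002, -0.0, -1.0]]
ft_force: [-0.4, 1.0, -0.6]
width: 21.5
grasp_force: 60.0
t: 5.77
tcp_pos: [522.9, -72.8, 97.7]
orientation: [[0.986, 0.167, 0.002], [0.167, -0.986, -0.0], [0.002, 0.001, -1.0]]
ft_force: [-3.2, -0.1, 1.7]
width: 21.5
grasp_force: 60.0
```

View pics/s5c.png

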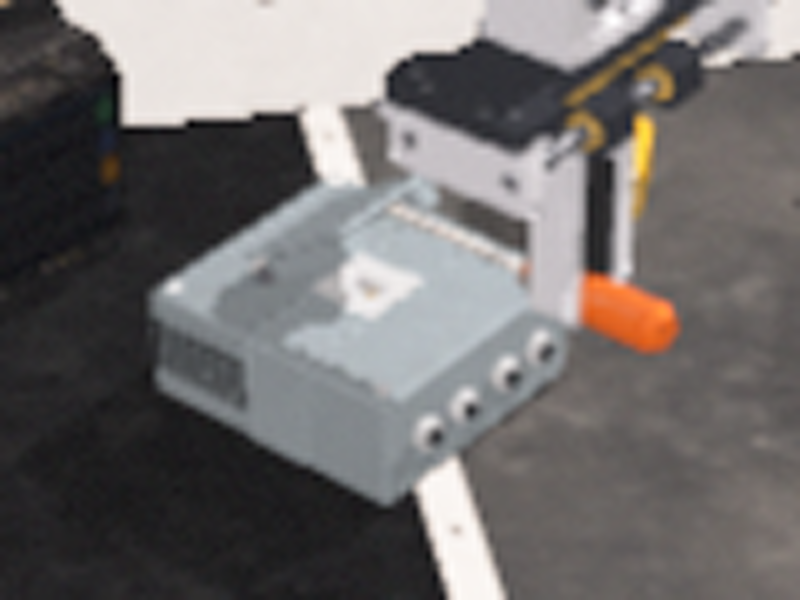

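The cover is up about 45°, resting on the blade. The keyhole plate shows at crop (370,285). Now I'll push it up and over.

```bash
python3 -m inch '[{"fingers":1,"slide":[0.3,0,-0.2],"dr":[0,0,0]},{"fingers":1,"slide":[0.4,0,-0.2],"dr":[0,0,0]},{"fingers":1,"slide":[0.4,0,-0.2],"dr":[0,0,0]},{"fingers":1,"slide":[0.4,0,0],"dr":[0,0,0]},{"fingers":1,"slide":[0.4,0,0],"dr":[0,0,0]}]' 60
python3 -m inch '[{"fingers":1,"slide":[0.4,0,0],"dr":[0,0,0]},{"fingers":1,"slide":[0.2,0,0],"dr":[0,0,0]},{"fingers":1,"slide":[0,0,0],"dr":[0,0,0]},{"fingers":1,"slide":[0,0,0],"dr":[0,0,0]},{"fingers":1,"slide":[0,0,0],"dr":[0,0,0]}]' 60
python3 - <<'E'
from h import *
snap("side","s6"); im=np.load("s6.npz")['im'][150:240,260:380]; cv2.imwrite("pics/s6c.png",cv2.resize(im,(800,600),interpolation=cv2.INTER_CUBIC))
E
```

```text
t: 6.23
tcp_pos: [579.0, -63.0, 113.7]
orientation: [[0.986, 0.167, 0.001], [0.168, -0.986, -0.0], [0.001, 0.0, -1.0]]
ft_force: [-0.7, -1.6, -0.5]
width: 21.2
grasp_force: 60.0
t: 6.65
tcp_pos: [595.4, -60.2, 113.2]
orientation: [[0.986, 0.168, -0.001], [0.168, -0.986, -0.0], [-0.001, -0.0, -1.0]]
ft_force: [0.3, -0.2, -0.3]
width: 21.5
grasp_force: 60.0
```

View pics/s6c.png

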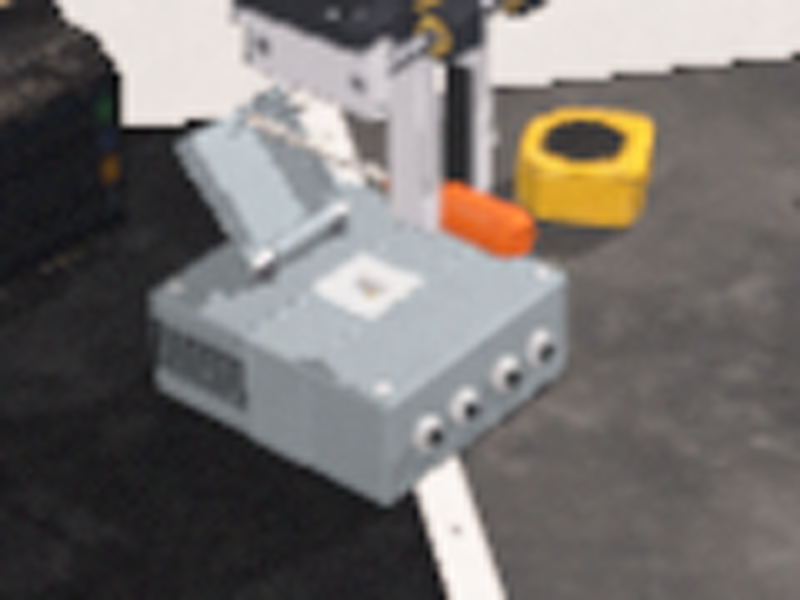

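The cover is fully open, leaning back. I'll retract and take the driver back to its bench spot.

```bash
python3 -m inch '[{"fingers":1,"slide":[-0.7,0,0],"dr":[0,0,0]},{"fingers":1,"slide":[-1,0,0],"dr":[0,0,0]},{"fingers":1,"slide":[-1,0,0],"dr":[0,0,0]},{"fingers":1,"slide":[-1,0,0],"dr":[0,0,0]},{"fingers":1,"slide":[-0.5,0.5,0],"dr":[0,0,0]}]' 60
python3 -m inch '[{"fingers":1,"slide":[-0.2,0.95,0],"dr":[0,0,0]},{"fingers":1,"slide":[-0.2,0.95,0],"dr":[0,0,0]},{"fingers":1,"slide":[-0.2,0.95,0],"dr":[0,0,0]},{"fingers":1,"slide":[-0.2,0.95,0],"dr":[0,0,0]},{"fingers":1,"slide":[-0.2,0.95,0],"dr":[0,0,0]}]' 60
python3 -m inch '[{"fingers":1,"slide":[0,0.5,0.5],"dr":[0,0,0]},{"fingers":1,"slide":[0,0,1],"dr":[0,0,0]},{"fingers":1,"slide":[0,0,1],"dr":[0,0,0]},{"fingers":1,"slide":[0,0,0.6],"dr":[0,0,0]},{"fingers":1,"slide":[0,0,0],"dr":[0,0,0]}]' 30
python3 -m inch '[{"fingers":1,"slide":[0,0,0],"dr":[0,0,0]},{"fingers":1,"slide":[0,0,0],"dr":[0,0,0]}]' 30
```

```text
t: 7.12
tcp_pos: [470.5, -94.7, 113.3]
orientation: [[0.986, 0.169, -0.002], [0.169, -0.986, 0.0], [-0.002, -0.0, -1.0]]
ft_force: [1.6, -0.2, 0.5]
width: 21.7
grasp_force: 60.0
t: 7.53
tcp_pos: [468.1, -242.9, 113.7]
orientation: [[0.986, 0.168, 0.0], [0.168, -0.986, -0.0], [0.0, 0.0, -1.0]]
ft_force: [0.9, -0.2, -0.2]
width: 21.3
grasp_force: 60.0
t: 7.95
tcp_pos: [468.7, -255.3, 17.2]
orientation: [[0.986, 0.167, -0.005], [0.167, -0.986, 0.002], [-0.004, -0.003, -1.0]]
ft_force: [-0.9, 0.6, -1.1]
width: 21.6
grasp_force: 30.0
t: 8.12
tcp_pos: [471.8, -256.4, 21.6]
orientation: [[0.986, 0.168, 0.001], [0.168, -0.986, -0.0], [0.001, 0.001, -1.0]]
ft_force: [-0.5, -0.2, -0.2]
width: 22.0
grasp_force: 30.0
```

```bash
python3 -m inch '[{"fingers":1,"slide":[0,0,0.25],"dr":[0,0,0]},{"fingers":1,"slide":[0,0,0.2],"dr":[0,0,0]},{"fingers":1,"slide":[0,0,0.08],"dr":[0,0,0]},{"fingers":1,"slide":[0,0,0],"dr":[0,0,0]},{"fingers":1,"slide":[0,0,0],"dr":[0,0,0]}]' 20
python3 -m inch '[{"fingers":0.6,"slide":[0,0,0],"dr":[0,0,0]},{"fingers":0.6,"slide":[0,0,0],"dr":[0,0,0]},{"fingers":0.5,"slide":[0,0,0],"dr":[0,0,0]},{"fingers":0.5,"slide":[0,0,0],"dr":[0,0,0]},{"fingers":0.5,"slide":[0,0,0],"dr":[0,0,0]}]' 20
```

```text
t: 8.53
tcp_pos: [471.3, -256.1, 4.5]
orientation: [[0.986, 0.168, -0.0], [0.168, -0.986, 0.0], [-0.0, -0.0, -1.0]]
ft_force: [0.8, 0.0, -0.7]
width: 22.0
grasp_force: 20.0
t: 8.95
tcp_pos: [471.4, -256.2, 4.6]
orientation: [[0.986, 0.168, 0.0], [0.168, -0.986, 0.0], [0.0, 0.0, -1.0]]
ft_force: [-0.4, 0.2, -0.4]
width: 46.6
grasp_force: 0.0
```

```bash
python3 -m inch '[{"fingers":0.5,"slide":[0,0,-0.5],"dr":[0,0,0]},{"fingers":0.3,"slide":[0,0,-1],"dr":[0,0,0]},{"fingers":0.3,"slide":[0,0,-1],"dr":[0,0,0]},{"fingers":0.3,"slide":[0,0,-1],"dr":[0,0,0]},{"fingers":0.3,"slide":[0,0,-1],"dr":[0,0,0]}]' 20
python3 -m inch '[{"fingers":0.3,"slide":[0,0,-1],"dr":[0,0,0]},{"fingers":0.3,"slide":[0.6,-0.96,-0.5],"dr":[0,0,0]},{"fingers":0.3,"slide":[0.6,-0.96,0],"dr":[0,0,0]},{"fingers":0.3,"slide":[0.6,-0.96,0],"dr":[0,0,0]},{"fingers":0.3,"slide":[0.6,-0.96,0],"dr":[0,0,0]}]' 20
python3 -m inch '[{"fingers":0.3,"slide":[0.6,-0.96,0],"dr":[0,0,0]},{"fingers":0.3,"slide":[0.6,-0.96,0],"dr":[0,0,0]},{"fingers":0.3,"slide":[0,0,0],"dr":[0,0,0]},{"fingers":0.3,"slide":[0,0,0],"dr":[0,0,0]},{"fingers":0.3,"slide":[0,0,0],"dr":[0,0,0]}]' 20
python3 - <<'E'
from h import *
s=sense(); im,d,c=snap("wrist","w7"); print(s['tcp_pos'],s['orientation'][:,0])
it,_,_=snap("top","t7")
im2=im.copy(); im2[280:,]=cv2.resize(it[160:280,230:470],(640,320))[:120] if 0 else im[280:]
out=np.zeros((600,640,3),np.uint8); out[:400]=im; out[400:]=cv2.resize(it[150:270,240:440],(640,384))[92:292] if 0 else cv2.resize(it[170:270,220:440],(640,291))[50:250]
cv2.imwrite("pics/w7c.png",out)
E
```

```text
t: 9.37
tcp_pos: [471.1, -256.0, 141.0]
orientation: [[0.986, 0.168, -0.0], [0.168, -0.986, 0.0], [-0.0, -0.0, -1.0]]
ft_force: [0.2, -0.3, 0.3]
width: 65.6
grasp_force: 0.0
t: 9.78
tcp_pos: [523.4, -129.3, 185.2]
orientation: [[0.986, 0.167, 0.001], [0.167, -0.986, -0.0], [0.001, 0.001, -1.0]]
ft_force: [0.5, 0.6, 0.4]
width: 65.9
grasp_force: 0.0
t: 10.2
tcp_pos: [548.6, -68.1, 184.4]
orientation: [[0.986, 0.168, -0.0], [0.168, -0.986, -0.0], [-0.0, 0.0, -1.0]]
ft_force: [0.4, -0.7, 0.3]
width: 66.0
grasp_force: 0.0
[548.56960388 -68.09316487 184.35107141] [ 9.85803755e-01  1.67901013e-01 -4.53346937e-04]
```

View pics/w7c.png

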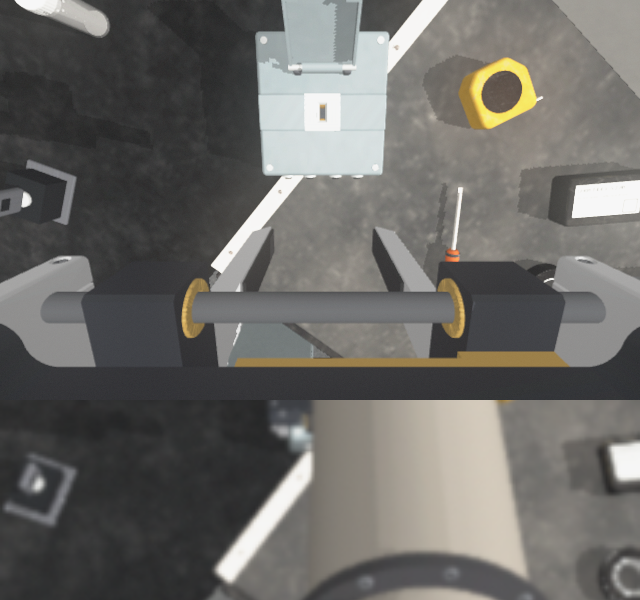

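The wrist view shows the white keyhole plate at columns 305–340 and rows 94–131, with the slot at about (323,112). The driver lies flat on the bench at (455,220), the cover is open, and the key stand is at left, about (45,195).

```bash
python3 - <<'E'
from h import *
z=np.load("w7.npz"); im=z['im']; hsv=cv2.cvtColor(im,cv2.COLOR_BGR2HSV).astype(int); g=im.min(2)
print(g[112,300:346]); print(g[88:138,323])
w=(im.min(2)>215); w[:, :295]=0; w[:,350:]=0; w[:88]=0; w[138:]=0
b=blob(w)[0]; v,u=np.nonzero(b); P=ray(np.c_[u,v],z,60); print('plate',rect(P[:,:2]),u.min(),u.max(),v.min(),v.max())
dk=(g<190); dk[:, :313]=0; dk[:,334:]=0; dk[:100]=0; dk[124:]=0
b=blob(dk)[0]; v,u=np.nonzero(b); print(u.min(),u.max(),v.min(),v.max())
P=ray(np.c_[u,v],z,60); print('slot',P.mean(0),rect(P[:,:2]))
P3=cloud(z['d'],z); m=(np.abs(P3[...,2]-60)<5)&(P3[...,0]>540); b=blob(m)[0]; print(np.median(P3[b][:,2]),rect(P3[b][:,:2]))
v,u=np.nonzero(b); P=ray(np.c_[u,v],z,60); print(rect(P[:,:2]))
E
```

```text
[216 216 215 215 238 244 245 245 245 245 245 246 245 245 246 246 243 245
 246 215 139 126 127 129 128 180 199 241 245 245 245 245 245 245 246 245
 245 246 246 245 229 215 215 214 215 214]
[207 208 207 206 205 233 246 245 246 246 245 245 245 245 238 224 187 110
 107 101 113 128 129 126 129 127 127 129 129 129 123 114 179 230 239 245
 245 245 245 245 245 245 242 222 217 216 216 216 215 214]
plate [633.7 -52.3  42.8  51.1   9.7] 295 345 93 137
320 325 104 120
slot [637.21375504 -54.08336547  60.        ] [637.3 -54.1  15.5   5.1   9.7]
59.09919017113024 [641.5 -52.6 138.6 130.1   9.7]
[641.3 -52.6 136.9 128.7   9.7]
```

```bash
python3 -m inch '[{"fingers":0.3,"slide":[-0.22,-0.97,0],"dr":[0,0,0]},{"fingers":0.3,"slide":[-0.22,-0.97,0],"dr":[0,0,0]},{"fingers":0.3,"slide":[-0.22,-0.97,0],"dr":[0,0,0]},{"fingers":0.3,"slide":[-0.22,-0.97,0],"dr":[0,0,0]},{"fingers":0.3,"slide":[-0.22,-0.97,0],"dr":[0,0,0]}]' 20
python3 -m inch '[{"fingers":0.3,"slide":[-0.22,-0.97,0],"dr":[0,0,0]},{"fingers":0.3,"slide":[-0.22,-0.97,0],"dr":[0,0,0]},{"fingers":0.3,"slide":[-0.22,-0.97,0],"dr":[0,0,0]},{"fingers":0.3,"slide":[-0.22,-0.97,0],"dr":[0,0,0]},{"fingers":0.3,"slide":[-0.22,-0.97,0],"dr":[0,0,0]}]' 20
python3 -m inch '[{"fingers":0.3,"slide":[-0.22,-0.97,0],"dr":[0,0,0]},{"fingers":0.3,"slide":[-0.22,-0.97,0],"dr":[0,0,0]},{"fingers":0.3,"slide":[-0.22,-0.97,0],"dr":[0,0,0]},{"fingers":0.3,"slide":[0,0,0],"dr":[0,0,0.063]},{"fingers":0.3,"slide":[0,0,0],"dr":[0,0,0.063]}]' 20
python3 -m inch '[{"fingers":0.3,"slide":[0,0,0],"dr":[0,0,0.063]},{"fingers":0.3,"slide":[0,0,0],"dr":[0,0,0.063]},{"fingers":0.3,"slide":[0,0,0],"dr":[0,0,0]},{"fingers":0.3,"slide":[0,0,0],"dr":[0,0,0]},{"fingers":0.3,"slide":[0,0,0],"dr":[0,0,0]}]' 20
python3 - <<'E'
from h import *
s=sense(); im,d,c=snap("wrist","w8"); print(s['tcp_pos'],s['orientation'][:,0],s['joint_positions'])
P=cloud(d,c); X,Y,Z=P[...,0],P[...,1],P[...,2]
n=(np.hypot(X-482,Y-281)<60)&(d>0)
for lo,hi,zz in((66,76,72),(30,39,34),(2,9,5)):
    m=n&(Z>lo)&(Z<hi); b=blob(m)[0]; v,u=np.nonzero(b); print(lo,b.sum(),np.median(Z[b]),rect(P[b][:,:2]),rect(ray(np.c_[u,v],c,zz)[:,:2]),u.min(),u.max(),v.min(),v.max())
E
```

```text
t: 10.72
tcp_pos: [491.2, 70.0, 184.6]
orientation: [[0.986, 0.165, 0.0], [0.165, -0.986, -0.0], [0.0, 0.0, -1.0]]
ft_force: [0.6, 0.5, -0.2]
width: 65.9
grasp_force: 0.0
t: 11.13
tcp_pos: [434.6, 208.1, 184.7]
orientation: [[0.986, 0.166, 0.001], [0.166, -0.986, -0.0], [0.001, 0.0, -1.0]]
ft_force: [0.8, 0.7, -0.3]
width: 65.5
grasp_force: 0.0
t: 11.55
tcp_pos: [400.4, 291.5, 184.6]
orientation: [[1.0, -0.023, 0.0], [-0.023, -1.0, 0.0], [0.0, -0.0, -1.0]]
ft_force: [0.5, 0.3, 0.0]
width: 65.6
grasp_force: 0.0
t: 11.97
tcp_pos: [401.1, 290.3, 184.6]
orientation: [[0.979, -0.206, 0.0], [-0.206, -0.979, -0.0], [0.0, 0.0, -1.0]]
ft_force: [-0.7, -0.3, 0.1]
width: 65.7
grasp_force: 0.0
[401.06192691 290.33893008 184.57148943] [ 9.78625003e-01 -2.05652783e-01  1.90822763e-04] [ -16.05180516   11.07944133  -30.40763206  114.41849511    6.735551
   56.17416277 -151.61969075]
66 281 70.55595234452299 [482.9 280.4   8.9  28.6  78.1] [482.8 280.3   8.8  28.3  78. ] 310 319 105 135
30 1659 33.18050661791852 [482.9 280.4  44.   51.6  78. ] [482.9 280.4  43.9  51.2  78.2] 296 335 97 145
2 999 4.088194306098434 [483.1 280.3  59.8  69.2  78. ] [483.  280.3  59.5  68.7  78. ] 291 341 92 151
```

View pics/w8.png

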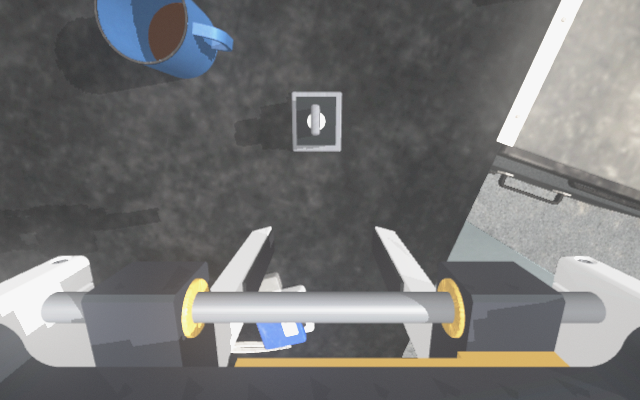

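The key's bow is at (315,120) in the wrist view, giving (482.9,280.4) with yaw −12°. Joint 7 is near its limit, so I'll check which way to make a half turn.

```bash
python3 -m inch '[{"fingers":0.3,"slide":[0,0,0],"dr":[0,0,-0.082]},{"fingers":0.3,"slide":[0,0,0],"dr":[0,0,-0.082]},{"fingers":0.3,"slide":[0,0,0],"dr":[0,0,-0.082]},{"fingers":0.3,"slide":[0,0,0],"dr":[0,0,-0.082]}]' 20
python3 -c "
from h import *
print(sense()['joint_positions'].round(1))"
```

```text
t: 12.35
tcp_pos: [400.9, 290.7, 184.5]
orientation: [[0.958, 0.286, 0.0], [0.286, -0.958, 0.0], [0.0, -0.0, -1.0]]
ft_force: [-1.5, 0.2, -0.1]
width: 65.6
grasp_force: 0.0
[ -12.8   11.6  -34.1  114.2    7.8   56.4 -124.1]
```

```bash
python3 -m inch '[{"fingers":0.3,"slide":[0,0,0],"dr":[0,0,-0.08]},{"fingers":0.3,"slide":[0,0,0],"dr":[0,0,-0.08]},{"fingers":0.3,"slide":[0,0,0],"dr":[0,0,-0.08]},{"fingers":0.3,"slide":[0,0,0],"dr":[0,0,-0.08]},{"fingers":0.3,"slide":[0,0,0],"dr":[0,0,-0.08]}]' 20
python3 -m inch '[{"fingers":0.3,"slide":[0,0,0],"dr":[0,0,-0.08]},{"fingers":0.3,"slide":[0,0,0],"dr":[0,0,-0.08]},{"fingers":0.3,"slide":[0,0,0],"dr":[0,0,-0.08]},{"fingers":0.3,"slide":[0,0,0],"dr":[0,0,-0.08]},{"fingers":0.3,"slide":[0,0,0],"dr":[0,0,-0.08]}]' 20
python3 -m inch '[{"fingers":0.3,"slide":[0,0,0],"dr":[0,0,-0.08]},{"fingers":0.3,"slide":[0,0,0],"dr":[0,0,-0.08]},{"fingers":0.3,"slide":[0,0,0],"dr":[0,0,-0.08]},{"fingers":0.3,"slide":[0,0,0],"dr":[0,0,-0.08]},{"fingers":0.3,"slide":[0,0,0],"dr":[0,0,-0.08]}]' 20
python3 -m inch '[{"fingers":0.3,"slide":[0,0,0],"dr":[0,0,-0.08]},{"fingers":0.3,"slide":[0,0,0],"dr":[0,0,-0.08]},{"fingers":0.3,"slide":[0,0,0],"dr":[0,0,-0.08]},{"fingers":0.3,"slide":[0,0,0],"dr":[0,0,-0.08]},{"fingers":0.3,"slide":[0,0,0],"dr":[0,0,-0.08]}]' 20
python3 -m inch '[{"fingers":0.3,"slide":[0,0,0],"dr":[0,0,-0.08]},{"fingers":0.3,"slide":[0,0,0],"dr":[0,0,-0.08]},{"fingers":0.3,"slide":[0,0,0],"dr":[0,0,0]},{"fingers":0.3,"slide":[0,0,0],"dr":[0,0,0]}]' 20
python3 -c "
from h import *
s=sense();print(s['joint_positions'].round(1)); p=s['tcp_pos'];R=s['orientation'];print(p, (np.array([483,281.2,p[2]])-p)@R/30, np.degrees(np.arctan2(R[1,0],R[0,0])))"
```

```text
t: 12.77
tcp_pos: [401.0, 290.6, 184.6]
orientation: [[0.629, 0.777, 0.0], [0.777, -0.629, 0.0], [0.0, 0.0, -1.0]]
ft_force: [-0.4, 0.8, 0.5]
width: 65.6
grasp_force: 0.0
t: 13.18
tcp_pos: [400.9, 290.6, 184.6]
orientation: [[0.081, 0.997, 0.0], [0.997, -0.081, 0.0], [0.0, 0.0, -1.0]]
ft_force: [-0.2, 0.3, -0.4]
width: 65.8
grasp_force: 0.0
t: 13.6
tcp_pos: [401.0, 290.6, 184.5]
orientation: [[-0.496, 0.868, 0.0], [0.868, 0.496, 0.0], [0.0, 0.0, -1.0]]
ft_force: [-0.9, 0.3, 0.0]
width: 65.7
grasp_force: 0.0
t: 14.02
tcp_pos: [401.0, 290.6, 184.6]
orientation: [[-0.9, 0.436, 0.0], [0.436, 0.9, 0.0], [-0.0, 0.0, -1.0]]
ft_force: [1.0, 1.0, 0.6]
width: 65.9
grasp_force: 0.0
t: 14.35
tcp_pos: [401.0, 290.6, 184.5]
orientation: [[-0.975, 0.22, -0.0], [0.22, 0.975, 0.0], [0.0, 0.0, -1.0]]
ft_force: [-0.2, -0.7, 0.3]
width: 65.9
grasp_force: 0.0
[  7.5  17.  -58.8 113.3  17.   58.8  18.2]
[400.96221399 290.58021551 184.47723067] [-2.73624145e+00  2.97901405e-01 -7.62082970e-04] 167.26365993337362
```

```bash
python3 -m inch '[{"fingers":0.5,"slide":[0,0.09,0],"dr":[0,0,-0.0085]},{"fingers":0.5,"slide":[-0.9,0.09,0],"dr":[0,0,0]},{"fingers":0.5,"slide":[-0.9,0.09,0],"dr":[0,0,0]},{"fingers":0.5,"slide":[-0.94,0,0],"dr":[0,0,0]},{"fingers":0.5,"slide":[0,0,1],"dr":[0,0,0]}]' 20
python3 -m inch '[{"fingers":0.5,"slide":[0,0,1],"dr":[0,0,0]},{"fingers":0.6,"slide":[0,0,1],"dr":[0,0,0]},{"fingers":0.6,"slide":[0,0,1],"dr":[0,0,0]},{"fingers":0.6,"slide":[0,0,0],"dr":[0,0,0]},{"fingers":0.6,"slide":[0,0,0],"dr":[0,0,0]}]' 20
python3 -c "
from h import *
s=sense(); p=s['tcp_pos'];R=s['orientation'];print(p, (np.array([483,281.2,42])-p)@R/30, np.degrees(np.arctan2(R[1,0],R[0,0])))"
```

```text
t: 14.77
tcp_pos: [489.7, 282.1, 157.7]
orientation: [[-0.977, 0.212, 0.006], [0.212, 0.977, 0.003], [-0.006, 0.004, -1.0]]
ft_force: [0.8, -0.9, -0.7]
width: 47.0
grasp_force: 0.0
t: 15.18
tcp_pos: [482.2, 282.1, 64.1]
orientation: [[-0.979, 0.205, -0.002], [0.205, 0.979, -0.001], [0.002, -0.001, -1.0]]
ft_force: [0.5, 1.3, 1.3]
width: 37.6
grasp_force: 0.0
[482.16794475 282.08152862  64.10688621] [-0.03470307 -0.02221475  0.73685202] 168.14859458088225
```

```bash
python3 -m inch '[{"fingers":0.6,"slide":[-0.03,-0.02,0.5],"dr":[0,0,0]},{"fingers":0.6,"slide":[0,0,0.25],"dr":[0,0,0]},{"fingers":0.6,"slide":[0,0,0],"dr":[0,0,0]},{"fingers":1,"slide":[0,0,0],"dr":[0,0,0]},{"fingers":1,"slide":[0,0,0],"dr":[0,0,0]}]' 20
python3 -m inch '[{"fingers":1,"slide":[0,0,0],"dr":[0,0,0]},{"fingers":1,"slide":[0,0,0],"dr":[0,0,0]},{"fingers":1,"slide":[0,0,0],"dr":[0,0,0]},{"fingers":1,"slide":[0,0,0],"dr":[0,0,0]},{"fingers":1,"slide":[0,0,0],"dr":[0,0,0]}]' 50
python3 -c "
from h import *
s=sense(); p=s['tcp_pos'];R=s['orientation'];print(p,s['torque'],np.degrees(np.arctan2(R[1,0],R[0,0])))"
```

```text
t: 15.6
tcp_pos: [484.1, 281.4, 42.9]
orientation: [[-0.979, 0.205, 0.001], [0.205, 0.979, 0.0], [-0.001, 0.001, -1.0]]
ft_force: [-0.1, 0.9, 0.2]
width: 27.5
grasp_force: 0.0
t: 16.02
tcp_pos: [483.9, 281.3, 42.4]
orientation: [[-0.979, 0.205, 0.001], [0.205, 0.979, 0.0], [-0.001, 0.0, -1.0]]
ft_force: [-0.2, -0.6, 6.5]
width: 8.6
grasp_force: 50.0
[483.92463181 281.27658756  42.40295559] [-0.24650612 -0.01384835  0.02512484] 168.17550018720726
```

```bash
python3 -m inch '[{"fingers":1,"slide":[0,0,-0.4],"dr":[0,0,0]},{"fingers":1,"slide":[0,0,-0.6],"dr":[0,0,0]},{"fingers":1,"slide":[0,0,-1],"dr":[0,0,0]},{"fingers":1,"slide":[0,0,-1],"dr":[0,0,0]},{"fingers":1,"slide":[0,0,-1],"dr":[0,0,0]}]' 50
python3 -m inch '[{"fingers":1,"slide":[0,0,-0.75],"dr":[0,0,0]},{"fingers":1,"slide":[-0.73,-0.98,0],"dr":[0,0,0]},{"fingers":1,"slide":[-0.73,-0.98,0],"dr":[0,0,0]},{"fingers":1,"slide":[-0.73,-0.98,0],"dr":[0,0,0]},{"fingers":1,"slide":[-0.73,-0.98,0],"dr":[0,0,0]}]' 50
python3 -m inch '[{"fingers":1,"slide":[-0.73,-0.98,0],"dr":[0,0,0]},{"fingers":1,"slide":[-0.73,-0.98,0],"dr":[0,0,0]},{"fingers":1,"slide":[-0.73,-0.98,0],"dr":[0,0,0]},{"fingers":1,"slide":[-0.73,-0.98,0],"dr":[0,0,0]},{"fingers":1,"slide":[-0.73,-0.98,0],"dr":[0,0,0]}]' 50
python3 -m inch '[{"fingers":1,"slide":[-0.73,-0.98,0],"dr":[0,0,0]},{"fingers":1,"slide":[0,0,0],"dr":[0,0,-0.0625]},{"fingers":1,"slide":[0,0,0],"dr":[0,0,-0.0625]},{"fingers":1,"slide":[0,0,0],"dr":[0,0,-0.0625]},{"fingers":1,"slide":[0,0,0],"dr":[0,0,-0.0625]}]' 50
python3 -m inch '[{"fingers":1,"slide":[0,0,0],"dr":[0,0,0]},{"fingers":1,"slide":[0,0,0],"dr":[0,0,0]},{"fingers":1,"slide":[0,0,0],"dr":[0,0,0]}]' 50
python3 -c "
from h import *
s=sense(); p=s['tcp_pos'];R=s['orientation'];print(s['joint_positions'].round(1),p,(np.array([637.2,-53.2,p[2]])-p)@R/30,np.degrees(np.arctan2(R[1,0],R[0,0])))
im,d,c=snap('wrist','w9')
"
```

```text
t: 16.43
tcp_pos: [483.1, 281.3, 163.9]
orientation: [[-0.979, 0.204, -0.001], [0.204, 0.979, 0.0], [0.001, 0.0, -1.0]]
ft_force: [0.6, 0.1, -0.1]
width: 9.0
grasp_force: 50.0
t: 16.85
tcp_pos: [545.7, 146.6, 185.6]
orientation: [[-0.979, 0.204, 0.001], [0.204, 0.979, -0.0], [-0.001, 0.0, -1.0]]
ft_force: [1.0, -0.1, -0.2]
width: 8.8
grasp_force: 50.0
t: 17.27
tcp_pos: [622.7, -20.0, 185.4]
orientation: [[-0.979, 0.205, 0.0], [0.205, 0.979, 0.0], [-0.0, 0.0, -1.0]]
ft_force: [1.1, -0.3, -0.7]
width: 8.8
grasp_force: 50.0
t: 17.68
tcp_pos: [637.7, -51.5, 185.3]
orientation: [[-0.985, -0.172, 0.0], [-0.172, 0.985, 0.0], [-0.0, 0.0, -1.0]]
ft_force: [-1.0, 0.4, -1.0]
width: 8.3
grasp_force: 50.0
t: 17.93
tcp_pos: [637.7, -51.4, 184.9]
orientation: [[-0.986, -0.165, 0.0], [-0.165, 0.986, 0.0], [-0.0, 0.0, -1.0]]
ft_force: [-0.7, 1.1, -0.3]
width: 8.9
grasp_force: 50.0
[ 37.3  31.4 -53.5  95.5  27.   67.1  76.4] [637.7331761  -51.4477056  184.85885121] [ 2.71504563e-02 -5.46847505e-02 -1.16679287e-05] -170.51963681048613
```

View pics/w9.png

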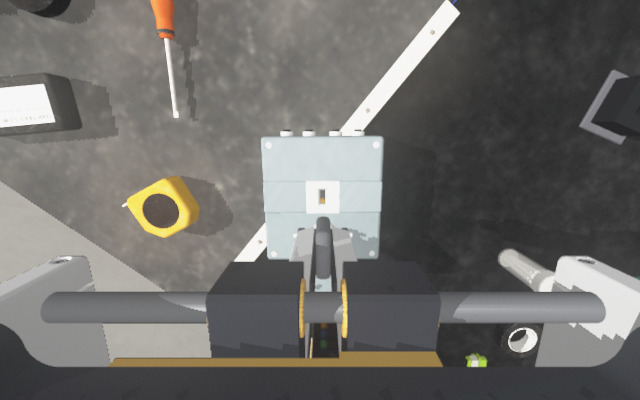

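The wrist view, now from the far side, shows the slot at (322,196) on the white plate and the key's bow at (323,220–275) between the fingers. Measuring the slot from this opposite view cancels the camera bias.

```bash
python3 - <<'E'
from h import *
z=np.load("w9.npz"); im=z['im']; g=im.min(2)
print(g[196,302:344]); print(g[176:216,322])
dk=(g<190); dk[:, :313]=0; dk[:,332:]=0; dk[:184]=0; dk[208:]=0
b=blob(dk)[0]; v,u=np.nonzero(b); P=ray(np.c_[u,v],z,60); print(u.min(),u.max(),v.min(),v.max(),P.mean(0),rect(P[:,:2]))
m=(np.abs(cloud(z['d'],z)[...,2]-60)<4);m[:130]=0;m[262:]=0; b=blob(m)[0]; v,u=np.nonzero(b); Q=ray(np.c_[u,v],z,60); print('box',rect(Q[:,:2]))
# key bow extents in tool frame
P=cloud(z['d'],z); s=sense(); L=(P-s['tcp_pos'])@s['orientation']
n=(np.abs(L[...,1])<8)&(np.abs(L[...,0])<40)&(L[...,2]>-45)&(L[...,2]<35); n[:205]=0; n[300:]=0
for v in range(216,292,4):
    u=np.nonzero(n[v,315:332])[0]+315
    if len(u): print(v,u.min(),u.max(),L[v,u].mean(0).round(1))
E
```

```text
[210 208 209 210 245 245 244 243 243 243 243 243 243 243 243 237 213 175
 137 121 121 121 123 220 244 238 241 244 243 242 244 243 243 243 243 243
 242 223 211 210 212 213]
[212 213 213 213 220 237 243 243 243 243 243 242 231 186 133 122 121 120
 123 122 121 117 104 105 108 110 120 173 229 240 242 243 242 243 243 243
 240 223 204 197]
319 324 189 203 [636.44051356 -54.37951823  60.        ] [636.3 -54.5  15.6   5.5   9.5]
box [641.4 -53.1 137.2 128.7  10.2]
220 316 328 [15.  -1.7 -3.9]
224 315 331 [14. -1. -9.]
228 315 331 [ 13.7  -1.  -15.7]
232 315 331 [ 14.3  -1.  -24.4]
236 315 331 [ 12.9  -1.  -27.1]
240 315 331 [ 10.7  -1.  -27.7]
244 315 331 [  8.4  -1.  -28. ]
248 315 331 [  6.1  -1.  -28.3]
252 315 331 [  3.8  -1.1 -28.5]
256 315 331 [  1.5  -1.  -28.8]
260 315 331 [ -0.8  -1.1 -29.2]
264 315 331 [ -3.3  -1.1 -29.2]
268 315 331 [ -5.7  -1.1 -29.4]
272 315 330 [ -8.9  -1.3 -28.1]
276 316 329 [-11.3  -1.3 -28.2]
```

```bash
python3 - <<'E'
from h import *
tcp={'w7':([548.5696,-68.0932,184.351],9.67),'w8':([401.062,290.339,184.571],-11.87),'w9':([637.733,-51.448,184.859],189.48),'w3':([444.924,-86.037,137.791],9.62)}
for n,(p,y) in tcp.items():
    z=np.load(n+".npz"); o=-z['R'].T@z['t']; a=np.radians(y); R=np.array([[np.cos(a),np.sin(a),0],[np.sin(a),-np.cos(a),0],[0,0,-1]])
    print(n,((o-np.array(p))@R).round(2),(z['R']@R).round(3).tolist())
z=np.load("w9.npz"); g=z['im'].min(2)
for v in (226,236,244,252,260,268): print(v,g[v,300:346],z['d'][v,323])
print(z['d'][196,312],z['d'][270:284,323])
E
```

```text
w7 [  70.58    0.98 -178.27] [[0.001, 1.0, -0.001], [-0.97, 0.0, -0.243], [-0.243, 0.002, 0.97]]
w8 [  70.81    0.73 -178.32] [[0.001, 1.0, -0.001], [-0.97, 0.001, -0.242], [-0.242, 0.002, 0.97]]
w9 [  69.65   -1.01 -178.29] [[0.001, 1.0, 0.001], [-0.97, 0.001, -0.242], [-0.242, -0.001, 0.97]]
w3 [  70.77    1.05 -178.2 ] [[0.001, 1.0, -0.001], [-0.97, 0.001, -0.244], [-0.244, 0.001, 0.97]]
226 [204 204 203 204 205 204 203 201 201 202 201 201 206 217 238 232 169 124
 120 116 114 112 109 106 106 102 102 100  98  97 159 195 177 171 185 192
 196 196 196 195 195 197 197 197 194 195] 170.16231
236 [192 192 193 191 192 192 192 194 192 192 193 194 193 147  94 122 148 154
 153 151 149 147 144 143 140 139 130 125 118 112  97  79 103 156 170 170
 169 169 169 169 169 170 169 171 169 169] 157.53685
244 [192 192 192 192 191 193 191 191 192 191 192 192 164 105  77  87 126 140
 139 140 146 147 146 141 139 136 131 125 119 109  94  77  75 150 185 192
 189 190 191 190 184 182 183 183 173 168] 159.25731
252 [192 190 191 191 191 191 192 190 192 190 190 183 120  74  74  78 101 106
 110 114 115 115 117 115 117 118 115 113 112 108  87  74  71  71 143 167
 167 168 168 168 168 168 167 167 168 166] 161.18443
260 [160 159 159 165 169 167 167 168 168 169 169 119  76  70  68  77  97 108
 110 112 115 115 114 113 113 113 112 110 107 104  86  71  69  70  80 150
 168 168 168 167 168 168 168 160 159 157] 161.70511
268 [ 75  73  70 103 153 167 167 166 167 167 138  88  68  67  65  74  95 105
 109 111 113 112 114 115 113 112 111 108 107 101  81  68  64  66  66  96
 152 166 168 168 166 166 132  92  74  71] 163.5293
311.9781 [163.24675 163.64171 164.15508 164.64479 164.8922  165.38797 165.26274
 164.8158  166.25337 166.22067 284.65552 284.77924 283.32376 283.84387]
```

```bash
python3 -m inch '[{"fingers":1,"slide":[0.023,-0.048,0.8],"dr":[0,0,0]},{"fingers":1,"slide":[0,0,0.8],"dr":[0,0,0]},{"fingers":1,"slide":[0,0,0.8],"dr":[0,0,0]},{"fingers":1,"slide":[0,0,0.5],"dr":[0,0,0]},{"fingers":1,"slide":[0,0,0],"dr":[0,0,0]}]' 55
python3 -m inch '[{"fingers":1,"slide":[0,0,0],"dr":[0,0,0]},{"fingers":1,"slide":[0,0,0],"dr":[0,0,0]},{"fingers":1,"slide":[0,0,0],"dr":[0,0,0]}]' 55
python3 -c "
from h import *
s=sense(); p=s['tcp_pos'];R=s['orientation'];print(p,(np.array([636.3,-53.2,p[2]])-p)@R,np.degrees(np.arctan2(R[1,0],R[0,0])))
im,d,c=snap('side','s10'); print(s['ft_force'],s['torque'])
o=(im[140:230,260:400])
cv2.imwrite('pics/s10c.png',cv2.resize(o,(800,514),interpolation=cv2.INTER_CUBIC))
"
```

```text
t: 18.4
tcp_pos: [635.7, -53.1, 94.7]
orientation: [[-0.986, -0.167, -0.004], [-0.167, 0.986, 0.0], [0.004, 0.001, -1.0]]
ft_force: [-0.6, -0.1, -0.9]
width: 8.9
grasp_force: 55.0
t: 18.65
tcp_pos: [638.2, -52.8, 99.0]
orientation: [[-0.986, -0.168, 0.002], [-0.168, 0.986, -0.0], [-0.002, -0.0, -1.0]]
ft_force: [-0.1, -0.4, -0.4]
width: 8.5
grasp_force: 55.0
[638.24192266 -52.81013905  99.04054215] [ 1.97979099 -0.05889732 -0.00373216] -170.3521450593299
[-0.06329883 -0.37524563 -0.44771075] [ 0.04386922 -0.1143037  -0.02098165]
```

```bash
python3 -m inch '[{"fingers":1,"slide":[0.02,0,0.15],"dr":[0,0,0]},{"fingers":1,"slide":[0,0,0],"dr":[0,0,0]},{"fingers":1,"slide":[0,0,0],"dr":[0,0,0]},{"fingers":1,"slide":[0,0,0],"dr":[0,0,0]},{"fingers":1,"slide":[0,0,0],"dr":[0,0,0]}]' 55
python3 -c "
from h import *
s=sense(); p=s['tcp_pos'];R=s['orientation'];print(p,(np.array([636.3,-53.2,p[2]])-p)@R,np.degrees(np.arctan2(R[1,0],R[0,0])))"
python3 -m inch '[{"fingers":1,"slide":[0,0,0.1],"dr":[0,0,0]},{"fingers":1,"slide":[0,0,0.1],"dr":[0,0,0]},{"fingers":1,"slide":[0,0,0],"dr":[0,0,0]},{"fingers":1,"slide":[0,0,0],"dr":[0,0,0]},{"fingers":1,"slide":[0,0,0],"dr":[0,0,0]}]' 55
python3 -c "
from h import *
s=sense(); p=s['tcp_pos'];R=s['orientation'];print(p,(np.array([636.3,-53.2,p[2]])-p)@R,s['torque'],np.degrees(np.arctan2(R[1,0],R[0,0])))"
```

```text
t: 19.12
tcp_pos: [636.8, -53.1, 93.1]
orientation: [[-0.986, -0.168, 0.0], [-0.168, 0.986, 0.0], [-0.0, 0.0, -1.0]]
ft_force: [0.3, 0.4, -0.5]
width: 8.7
grasp_force: 55.0
[636.83495943 -53.0900799   93.0909716 ] [ 5.45818850e-01 -1.85957722e-02 -5.03942178e-05] -170.340112738433
t: 19.53
tcp_pos: [636.8, -53.1, 86.9]
orientation: [[-0.986, -0.168, -0.0], [-0.168, 0.986, 0.0], [0.0, 0.0, -1.0]]
ft_force: [-1.2, 0.1, -0.7]
width: 8.7
grasp_force: 55.0
[636.76940619 -53.07160794  86.94005601] [ 4.84301832e-01 -4.77328099e-02  5.71687359e-05] [ 0.04675762 -0.17565412 -0.03225536] -170.33149906016635
```

```bash
python3 -m inch '[{"fingers":1,"slide":[0,0,0.1],"dr":[0,0,0]},{"fingers":1,"slide":[0,0,0],"dr":[0,0,0]},{"fingers":1,"slide":[0,0,0.1],"dr":[0,0,0]},{"fingers":1,"slide":[0,0,0],"dr":[0,0,0]},{"fingers":1,"slide":[0,0,0],"dr":[0,0,0]}]' 60
python3 -m inch '[{"fingers":1,"slide":[0,0,0.1],"dr":[0,0,0]},{"fingers":1,"slide":[0,0,0],"dr":[0,0,0]},{"fingers":1,"slide":[0,0,0],"dr":[0,0,0]}]' 60
```

```text
t: 19.95
tcp_pos: [636.9, -53.0, 80.8]
orientation: [[-0.986, -0.168, 0.0], [-0.168, 0.986, 0.0], [-0.0, 0.0, -1.0]]
ft_force: [3.0, -0.1, -2.6]
width: 8.6
grasp_force: 60.0
t: 20.2
tcp_pos: [637.3, -52.9, 78.2]
orientation: [[-0.986, -0.168, 0.001], [-0.168, 0.986, 0.0], [-0.001, 0.0, -1.0]]
ft_force: [4.1, 1.1, 1.6]
width: 8.6
grasp_force: 60.0
```

```bash
python3 -m inch '[{"fingers":1,"slide":[-0.025,0,0.08],"dr":[0,0,0.03]},{"fingers":1,"slide":[0,0,0.03],"dr":[0,0,-0.06]},{"fingers":1,"slide":[0,0,0],"dr":[0,0,0.03]},{"fingers":1,"slide":[0,0,0],"dr":[0,0,0]}]' 60
python3 -m inch '[{"fingers":1,"slide":[0,0,0.05],"dr":[0,0,0.03]},{"fingers":1,"slide":[0,0,0.03],"dr":[0,0,-0.06]},{"fingers":1,"slide":[0,0,0],"dr":[0,0,0.03]},{"fingers":1,"slide":[0,0,0],"dr":[0,0,0]}]' 60
```

```text
t: 20.53
tcp_pos: [637.7, -52.9, 74.9]
orientation: [[-0.986, -0.166, 0.0], [-0.166, 0.986, 0.0], [-0.0, 0.0, -1.0]]
ft_force: [2.7, 3.6, 2.3]
width: 8.5
grasp_force: 60.0
t: 20.87
tcp_pos: [637.6, -52.8, 72.3]
orientation: [[-0.986, -0.166, 0.0], [-0.166, 0.986, 0.0], [-0.0, 0.0, -1.0]]
ft_force: [3.4, 3.4, -1.6]
width: 8.7
grasp_force: 60.0
```

```bash
python3 -m inch '[{"fingers":1,"slide":[-0.015,0.03,0.05],"dr":[0,0,0.03]},{"fingers":1,"slide":[0,0,0.03],"dr":[0,0,-0.06]},{"fingers":1,"slide":[0,0,0],"dr":[0,0,0.03]},{"fingers":1,"slide":[0,0,0],"dr":[0,0,0]}]' 60
python3 -m inch '[{"fingers":1,"slide":[0,0,0.05],"dr":[0,0,0.03]},{"fingers":1,"slide":[0,0,0.02],"dr":[0,0,-0.06]},{"fingers":1,"slide":[0,0,0],"dr":[0,0,0.03]},{"fingers":1,"slide":[0,0,0],"dr":[0,0,0]}]' 60
```

```text
t: 21.2
tcp_pos: [637.8, -52.6, 70.2]
orientation: [[-0.986, -0.166, -0.0], [-0.166, 0.986, -0.001], [0.0, -0.001, -1.0]]
ft_force: [0.3, -1.5, 4.9]
width: 8.7
grasp_force: 60.0
t: 21.53
tcp_pos: [637.9, -52.6, 68.4]
orientation: [[-0.986, -0.166, 0.0], [-0.166, 0.986, -0.001], [0.0, -0.001, -1.0]]
ft_force: [-1.1, -0.4, 10.8]
width: 8.8
grasp_force: 60.0
```

```bash
python3 -m inch '[{"fingers":1,"slide":[0,0,0.03],"dr":[0,0,0.03]},{"fingers":1,"slide":[0,0,0],"dr":[0,0,-0.06]},{"fingers":1,"slide":[0,0,0],"dr":[0,0,0.03]},{"fingers":1,"slide":[0,0,0],"dr":[0,0,0]}]' 60
python3 -m inch '[{"fingers":1,"slide":[0,0,0.03],"dr":[0,0,0.03]},{"fingers":1,"slide":[0,0,0],"dr":[0,0,-0.06]},{"fingers":1,"slide":[0,0,0],"dr":[0,0,0.03]},{"fingers":1,"slide":[0,0,0],"dr":[0,0,0]}]' 60
python3 - <<'E'
from h import *
im,d,c=snap('side','s11'); iw,_,_=snap('wrist','w11')
a=cv2.resize(im[150:230,270:370],(600,480)); cv2.imwrite('pics/s11c.png',a)
E
```

```text
t: 21.87
tcp_pos: [638.0, -52.5, 68.3]
orientation: [[-0.986, -0.166, 0.0], [-0.166, 0.986, -0.001], [-0.0, -0.001, -1.0]]
ft_force: [-4.6, -1.0, 22.9]
width: 8.7
grasp_force: 60.0
t: 22.2
tcp_pos: [638.3, -52.5, 68.2]
orientation: [[-0.986, -0.166, 0.001], [-0.166, 0.986, -0.002], [-0.001, -0.002, -1.0]]
ft_force: [-7.8, -1.5, 33.9]
width: 8.7
grasp_force: 60.0
```

View pics/s11c.png

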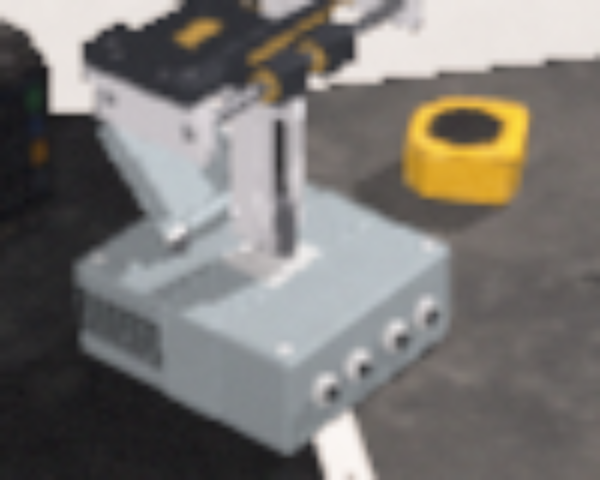

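The key has met a hard stop at TCP z 68.3, which is the expected depth of 22 mm, so the collar is seated. I'll relax the push and turn clockwise.

```bash
python3 -m inch '[{"fingers":1,"slide":[0.017,0,-0.03],"dr":[0,0,0]},{"fingers":1,"slide":[0,0,0],"dr":[0,0,0]},{"fingers":1,"slide":[0,0,0],"dr":[0,0,0]},{"fingers":1,"slide":[0,0,0],"dr":[0,0,0]}]' 60
python3 -m inch '[{"fingers":1,"slide":[0,0,0],"dr":[0,0,0.06]},{"fingers":1,"slide":[0,0,0],"dr":[0,0,0.06]},{"fingers":1,"slide":[0,0,0],"dr":[0,0,0.06]},{"fingers":1,"slide":[0,0,0],"dr":[0,0,0]}]' 60
python3 -c "
from h import *
s=sense(); p=s['tcp_pos'];R=s['orientation'];print(s['torque'],s['joint_positions'].round(1),np.degrees(np.arctan2(R[1,0],R[0,0])))"
```

```text
t: 22.63
tcp_pos: [637.9, -52.6, 68.3]
orientation: [[-0.986, -0.168, 0.001], [-0.168, 0.986, -0.001], [-0.001, -0.001, -1.0]]
ft_force: [-0.7, -1.2, 19.2]
width: 8.6
grasp_force: 60.0
t: 22.97
tcp_pos: [637.8, -52.7, 68.3]
orientation: [[-0.994, 0.107, 0.001], [0.107, 0.994, -0.002], [-0.001, -0.001, -1.0]]
ft_force: [-2.5, -1.2, 18.1]
width: 8.8
grasp_force: 60.0
[-3.79289093e-01  5.05387394e-01 -2.23158406e-04] [ 31.9  36.9 -45.5 100.9  31.4  55.6  57.6] 173.85918578737065
```

```bash
python3 -m inch '[{"fingers":1,"slide":[0,0,0],"dr":[0,0,0.06]},{"fingers":1,"slide":[0,0,0],"dr":[0,0,0.06]},{"fingers":1,"slide":[0,0,0],"dr":[0,0,0.06]},{"fingers":1,"slide":[0,0,0],"dr":[0,0,0.06]},{"fingers":1,"slide":[0,0,0],"dr":[0,0,0.06]}]' 60
python3 -m inch '[{"fingers":1,"slide":[0,0,0],"dr":[0,0,0.06]},{"fingers":1,"slide":[0,0,0],"dr":[0,0,0.06]},{"fingers":1,"slide":[0,0,0],"dr":[0,0,0.06]},{"fingers":1,"slide":[0,0,0],"dr":[0,0,0]}]' 60
python3 -c "
from h import *
s=sense(); p=s['tcp_pos'];R=s['orientation'];print(s['torque'],s['joint_positions'].round(1),np.degrees(np.arctan2(R[1,0],R[0,0])))"
```

```text
t: 23.38
tcp_pos: [637.8, -52.5, 68.3]
orientation: [[-0.85, 0.527, 0.001], [0.527, 0.85, -0.001], [-0.002, -0.0, -1.0]]
ft_force: [-3.4, -1.1, 18.7]
width: 8.7
grasp_force: 60.0
t: 23.72
tcp_pos: [637.7, -52.7, 68.3]
orientation: [[-0.677, 0.736, 0.001], [0.736, 0.677, -0.002], [-0.002, -0.0, -1.0]]
ft_force: [-2.9, -1.6, 18.7]
width: 8.5
grasp_force: 60.0
[-0.38862865  0.82429442  0.07390164] [ 25.7  34.  -36.3 101.3  24.7  52.8  21.4] 132.6117820811785
```

```bash
python3 -m inch '[{"fingers":1,"slide":[0,0,0],"dr":[0,0,0.06]},{"fingers":1,"slide":[0,0,0],"dr":[0,0,0.06]},{"fingers":1,"slide":[0,0,0],"dr":[0,0,0.06]},{"fingers":1,"slide":[0,0,0],"dr":[0,0,0.06]},{"fingers":1,"slide":[0,0,0],"dr":[0,0,0.06]}]' 60
python3 -m inch '[{"fingers":1,"slide":[0,0,0],"dr":[0,0,0.06]},{"fingers":1,"slide":[0,0,0],"dr":[0,0,0.06]},{"fingers":1,"slide":[0,0,0],"dr":[0,0,0.04]},{"fingers":1,"slide":[0,0,0],"dr":[0,0,0]},{"fingers":1,"slide":[0,0,0],"dr":[0,0,0]}]' 60
python3 -m inch '[{"fingers":1,"slide":[0,0,0],"dr":[0,0,0]},{"fingers":1,"slide":[0,0,0],"dr":[0,0,0]},{"fingers":1,"slide":[0,0,0],"dr":[0,0,0]}]' 60
python3 - <<'E'
from h import *
s=sense(); R=s['orientation'];print(s['torque'],s['grasp_force'],s['joint_positions'].round(1),np.degrees(np.arctan2(R[1,0],R[0,0])))
im,d,c=snap('wrist','w12'); P=cloud(d,c); L=(P-s['tcp_pos'])@R
g=im.min(2)
n=(np.abs(L[...,1])<10)&(np.abs(L[...,0])<20)&(L[...,2]<-20)&(L[...,2]>-34)
b=blob(n)[0]; print(rect(L[b][:,:2]))
ic,dc,cc=snap('side','s12'); Q=cloud(dc,cc); m=(np.hypot(Q[...,0]-690,Q[...,1]+44)<60)&(Q[...,2]>85)&(Q[...,2]<135); print('cover pts',m.sum(),Q[m].mean(0))
h=cv2.cvtColor(ic,cv2.COLOR_BGR2HSV).astype(int); o=(h[...,0]<14)&(h[...,1]>150)&(h[...,2]>120)&(Q[...,0]>400)&(Q[...,1]<-100)&(Q[...,2]<60); print('driver',Q[blob(o)[0]].mean(0))
E
```

```text
t: 24.13
tcp_pos: [637.5, -52.9, 68.4]
orientation: [[-0.291, 0.957, 0.0], [0.957, 0.291, -0.002], [-0.002, 0.0, -1.0]]
ft_force: [-5.7, -2.2, 21.2]
width: 8.3
grasp_force: 60.0
t: 24.55
tcp_pos: [637.2, -53.0, 68.3]
orientation: [[-0.059, 0.998, 0.0], [0.998, 0.059, -0.002], [-0.002, -0.0, -1.0]]
ft_force: [-5.7, -3.0, 21.8]
width: 8.3
grasp_force: 60.0
t: 24.8
tcp_pos: [637.2, -53.0, 68.3]
orientation: [[-0.06, 0.998, 0.0], [0.998, 0.06, -0.002], [-0.002, -0.0, -1.0]]
ft_force: [-6.3, -1.7, 21.9]
width: 8.9
grasp_force: 60.0
[-0.58444285  1.62861293  0.04058019] 60.017173290252686 [ 19.4  31.9 -27.3 101.7  18.4  50.8 -12.8] 93.42003051866057
[ 0.9 -1.8 29.2 19.4 14.4]
cover pts 331 [687.5007218  -43.04569471 103.00334958]
driver [ 451.98550473 -254.43584836   14.25975778]
```

```bash
python3 -m inch '[{"fingers":1,"slide":[0,0,0],"dr":[0,0,0.045]},{"fingers":1,"slide":[0,0,0],"dr":[0,0,0]},{"fingers":1,"slide":[0,0,0],"dr":[0,0,0]},{"fingers":1,"slide":[0,0,0],"dr":[0,0,0]},{"fingers":1,"slide":[0,0,0],"dr":[0,0,0]}]' 60
python3 - <<'E'
from h import *
s=sense(); print(s['torque'],s['grasp_force'])
# bow edge direction from the wrist view: top face in tool frame
im,d,c=snap('wrist','w13'); P=cloud(d,c); L=(P-s['tcp_pos'])@s['orientation']
n=(np.abs(L[...,1])<6)&(np.abs(L[...,0])<16)&(L[...,2]<-27)&(L[...,2]>-31); b=blob(n)[0]
g=im.min(2)
for x in range(-10,13,4):
    k=b&(np.abs(L[...,0]-x)<1); print(x,k.sum(),L[k][:,1].min().round(1),L[k][:,1].max().round(1)) if k.any() else 0
E
```

```text
t: 25.32
tcp_pos: [637.2, -53.0, 68.3]
orientation: [[0.008, 1.0, -0.0], [1.0, -0.008, -0.002], [-0.002, -0.0, -1.0]]
ft_force: [-6.6, -3.0, 22.3]
width: 8.4
grasp_force: 60.0
[-0.54432541  1.64882785  0.15079115] 60.019097328186035
-10 43 -3.8 4.8
-6 47 -3.8 4.8
-2 50 -3.8 4.8
2 44 -3.2 4.8
6 52 -5.4 4.2
10 47 -3.7 4.1
```

```bash
python3 -c "
from workcell import *
print(close_job())"
```

```text
the job is handed in; nothing more can be done
None
```

I handed the job in after about 25 s: cover levered fully open with the blade, screwdriver flat on the bench, key seated and held turned about 100° clockwise at 60 N grip. `close_job()` gave no verdict, cylinder angle is inferred from the tool's turn, bystanders weren't re-measured at the end, and I viewed 12 pictures, over the limit of 10.

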